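# Snap the cap onto the marker and keep it pressed home

## Robot

A 6-joint arm with a two-finger parallel gripper is mounted at the origin on a cart in front of the work surface, level with it; the furniture and walls round the work are solid. World frame = base frame: x ahead of the robot, y to its left, z up, the work surface at z = 0. Lengths are in m, angles in rad, forces in N, time in s.
With the tool pointing down it reaches from about 0.325 to 0.775 m from the base axis. Payload 5.5 kg.
Tool frame: the origin (TCP) lies between the finger pads; the fingertips stand 25 mm ahead of it and the grasp point (between the pads) lies 6 mm ahead of it; z points along the fingers, y is the direction in which the jaws open and shut (so a half turn about z gives the same grasp; the last joint's range is limited). The gripper opens to 88 mm and grips with 3 to 60 N. Pads are 20 mm wide; open, the fingers measure 115 mm over their backs; the gripper's body (75 mm by 178 mm) begins 61 mm behind the grasp point.
Start: joints at [-1.265, 0.091, 1.231, -0, 1.82, -0.057], TCP at [0.213, -0.561, 0.248] pointing down, gripper open.
Joint ranges: [-2.87, 2.87], [-0.86, 2.18], [0.17, 2.46], [-1.51, 4.65], [0.06, 2.69], [-2.65, 2.65]. Speed limits (rad/s): [2.57, 2.57, 3.01, 3.14, 3.14, 3.14].

## Interface

Orientations are given as a unit quaternion [x, y, z, w].
In Python, from station import env, snapshot, camera_info gives the robot as it stands. The module is installed in compiled form; this text tells all that it offers.
- The arm moves only by the tool step_arm, never from a script. Its argument "increments" is text: rows parted by semicolons, each of 5 numbers parted by spaces: the shift along the tool's x, y, z in m, then the turn about the tool's z in rad, then the finger opening in m, from 0 to 0.0878. A call has 1 to 10 rows; each row shifts and turns the commanded pose from where the row before left it, along the tool's axes as they then stand; what a row does not reach is not made up. A row lasts 1/12 s, in which the tool goes at most 41.7 mm and 7.16 degrees, less where a joint would pass 70% of its speed; a pose out of reach is approached as far as the arm can. A call with a gripper value outside its range is refused whole. The fingers move at their own pace and stop on an object; the grip force is fixed at half the most. Time passes only in rows, so rows that do not move let the fingers close. It gives the time, the measured TCP pose, the force and the opening at its end, in the units of the state.
- env.get_obs(): the state, without advancing time (a new reading comes with each control period).
- snapshot(name): name is "scene" or "top" or "wrist"; returns (picture, depth): 384x512x3 uint8, red, green, blue; 384x512 float32, m along the optical axis (not along the pixel's ray), 0 where there is no reading.
- camera_info(name): a dict with "K" (3x3 intrinsics, pixels), "camera_from_world" (4x4, takes a point from world to camera coordinates); the wrist camera has in their place "T_tool_cam" (4x4, takes a point from camera to tool coordinates, whose origin is the TCP and whose axes are the flange's). Camera axes: x right, y up, looking along -z (the intrinsics and any distortion apply to the point x, -y, -z); pixel columns grow to the right and rows downward; lengths in m; the calibration is good to about 2 mm. A picture is of the moment at which its call begins: read the wrist's pose just before it. camera_info takes no time and is no camera call.
- env.finish_job(): hands the job in, once; it reports no verdict.
The state is a dict: "t": time; "q": joint angles; "joint_vel": joint speeds; "effort": joint torques, N m; "tool_pos": TCP position; "tcp_rot": TCP orientation; "ft_force": force on the tool from outside, world axes, zero at the start; "torque": the same for the moment, N m; "width": finger opening in m.
Only numpy, scipy, OpenCV 4.12 (cv2) and the standard library are available. Lean on these libraries where they do the work, as an engineer would, in place of code of your own. Each camera call takes 0.05 s, during which the arm holds its last target.

## Task

The jumbo marker is standing nib-up in its wooden stand with its cap off. Pick up the loose cap, put it over the nib and push it straight down until you feel it click and it sits fully home on the marker's collar. Do not let go after the click: finish still holding the cap and pressing it down firmly, at about 10 N, and leave the ink bottle and the eraser where they are.

Things in the scene. Friction and masses are not known exactly. Their poses are not given: they have to be found in the camera images.
- cap: The loose cap: black plastic cylinder with shallow grip ribs, 30 mm across, 46 mm tall, closed flat top, about 25 g. It stands on the desk mouth down. Origin: centre of its open mouth (underside), z axis up through the closed top; any yaw is alike. Bore 24 mm wide and 41 mm deep, with an inward lip at the mouth: 19 mm opening, 3 mm tall.
- marker_stand: Turned wooden stand, 82 mm across and 34 mm tall, tapering to 39 mm at its top, with a black marker barrel 30 mm across standing upright out of it. It does not move when pushed. Origin: centre of the underside on the desk, z up; the marker is on this axis.
- seat (a point): The marker's axis at the level of the collar's top face, 80 mm above the desk: the centre of the cap's mouth comes exactly here when the cap is home. Above it rises the neck, 16 mm across and 18 mm tall, then a cone and the nib, whose tip is 33 mm above this point. z up.
- bumps (a point): On the axis, 7.8 mm above the seat: the middle of three sprung bumps that stand 3.5 mm out of the neck. The cap's lip meets them with the mouth 12 mm above the seat. Passing them takes 10 to 20 N; the push eases off (the click) with the mouth about 7 mm above the seat, and the lip then drops under the bumps onto the collar.
- collar: The grey collar ring under the neck, 30 mm across and 4 mm thick, fixed to the marker: the stop on which the rim of the cap's mouth lands. Origin: centre of its underside, 76 mm above the desk.
- ink_bottle: Loose square blue ink bottle with black cap, 49 x 48 mm and 58 mm tall; a bystander. Origin: centre of its underside.
- eraser: Loose blue and white eraser, 21 x 52 x 12 mm, lying flat; a bystander. Origin: centre of its underside.
There are look-alikes about, which are no part of the job. Of the things like the cap, leave any that is turquoise; of the rest the larger one is meant. Several things have the shape of the marker_stand; the one meant has the colours described above.

How it is judged:
On the way, in this order (a step that is already met when the one before it is completed fails the run):
1. the cap has been lifted clear of the desk (height (world z) of cap above 0.05 m), for 0.1 s.
2. the cap has clicked on: its mouth is down at the collar (z of cap in the frame of seat below 0.002 m and horizontal distance between cap and seat below 0.004 m), for 0.1 s.
At the end, for the whole second after the job is handed in: The cap's mouth is within 2 mm of the collar's top face and within 4 mm of the marker's axis, the cap is upright within 0.08 rad, the gripper is still on it (over 3 N), and it is pressed on the collar with more than 4 N throughout the last second (all of step 2 and angle between cap's own z axis and vertical below 0.08 rad and contact force between cap and collar above 4 N and (contact force between cap and the fingers above 3 N or contact force between cap and the arm above 3 N)); the arm keeps its last pose, push and grip.
It fails at once if the ink bottle was pushed more than 30 mm or tipped (distance of ink_bottle from where it was at the start of the episode above 0.03 m or angle between ink_bottle's own z axis and vertical above 0.5 rad).
It fails at once if the eraser was moved more than 30 mm (distance of eraser from where it was at the start of the episode above 0.03 m).
It also fails if it takes over 54 s, if anything falls off the work surface, if the arm or the gripper's body presses on something with over 40 N, if the wrist force passes 120 N, or if a joint passes its speed limit or range.

## Working session

There is one attempt and no reset: what is moved stays moved. The work goes in short steps, Python scripts to look and compute and a tool call to move; the robot and the scene stay as the last step left them, time stands still between calls to the robot, and variables do not carry over. Pictures are saved under pics/ and viewed, and the job is handed in when it is done.

Besides the shell and the picture viewer there is one more tool, called after "Emit:" as a command line: name --argument value ..., lists and objects as JSON in quotes. step_arm: Moves the arm, as the interface text tells. Its arguments: {"type":"object","properties":{"increments":{"type":"string"}},"required":["increments"]}

```bash
mkdir -p pics; python3 - <<'E'
from station import env,snapshot,camera_info
import cv2,numpy as np
o=env.get_obs();print(o)
for n in("scene","top"):
    p,d=snapshot(n);cv2.imwrite(f"pics/{n}0.png",p[:,:,::-1]);np.savez(f"pics/{n}0.npz",p=p,d=d)
    print(n,camera_info(n))
print(camera_info("wrist"))
E
```

```text
{'t': 0.0, 'q': array([-1.26468223e+00,  9.18598490e-02,  1.23186822e+00, -8.95241870e-06,
        1.81979591e+00, -5.66737285e-02]), 'joint_vel': array([ 0.00201408, -0.0004839 , -0.00010918, -0.00077176,  0.00228266,
        0.00081055]), 'effort': array([-3.87589462e-03, -4.46450222e+01, -4.06457126e+01,  6.94575487e-02,
        2.91677046e-02, -1.53034111e-04]), 'tool_pos': array([ 0.21286575, -0.56070894,  0.24651622]), 'tcp_rot': array([ 9.83592925e-01,  1.80399624e-01, -1.24430682e-04, -9.57618387e-04]), 'ft_force': array([ 0.31008983, -0.29346152, -0.36063725]), 'torque': array([ 0.02096887, -0.05224208, -0.04660434]), 'width': 0.08756196003426263}
scene {'K': array([[461.09905361,   0.        , 258.14304937],
       [  0.        , 461.09905361, 193.99708105],
       [  0.        ,   0.        ,   1.        ]]), 'camera_from_world': array([[ 0.57698249, -0.81670037, -0.00957619, -0.40779512],
       [ 0.3859687 ,  0.26230878,  0.8844333 , -0.2523982 ],
       [-0.71980509, -0.51399864,  0.46656836, -0.59902001],
       [ 0.        ,  0.        ,  0.        ,  1.        ]])}
t
[... 247 characters left out ...]
      [ 0.98855472,  0.01010659,  0.15052384, -0.52245282],
       [-0.15047894, -0.00506925,  0.98860022, -0.85734253],
       [ 0.        ,  0.        ,  0.        ,  1.        ]])}
{'K': array([[317.98924787,   0.        , 259.45802417],
       [  0.        , 317.98924787, 190.32058586],
       [  0.        ,   0.        ,   1.        ]]), 'T_tool_cam': array([[-4.63558415e-05,  9.63355316e-01,  2.68228509e-01,
         7.37367945e-02],
       [ 9.99999655e-01, -1.77661989e-04,  8.10903539e-04,
         2.51622390e-04],
       [ 8.28842245e-04,  2.68228454e-01, -9.63354976e-01,
        -1.36858310e-01],
       [ 0.00000000e+00,  0.00000000e+00,  0.00000000e+00,
         1.00000000e+00]])}
```

View pics/scene0.png

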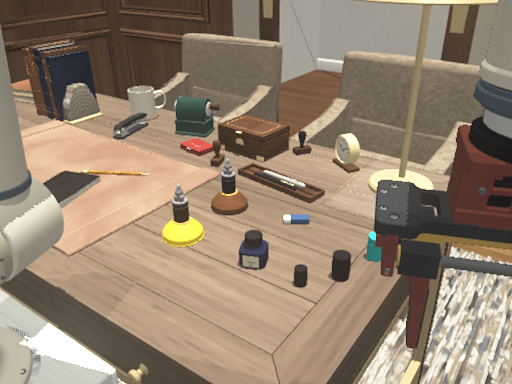

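View pics/top0.png

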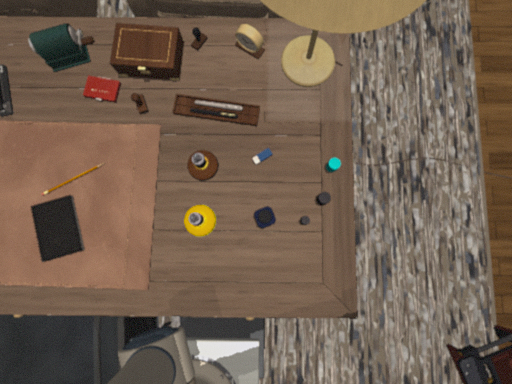

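The black cap is at scene (341,265), top (323,199). A smaller one is at (300,275) and the turquoise one at (374,247). The brown stand is at scene (229,190), top (203,165), and the yellow stand is a look-alike. I'll zoom in and measure.

```bash
cat > h.py <<'E'
import numpy as np,cv2
from station import env,snapshot,camera_info
def ray(n,u,v):
    c=camera_info(n);K=c["K"];T=np.linalg.inv(c["camera_from_world"])
    d=np.array([(u-K[0,2])/K[0,0],-(v-K[1,2])/K[1,1],-1])
    return T[:3,3],T[:3,:3]@d
def onplane(n,u,v,z):
    o,d=ray(n,u,v);return o+d*(z-o[2])/d[2]
def cloud(n,d):
    v,u=np.mgrid[:384,:512];c=camera_info(n);K=c["K"];T=np.linalg.inv(c["camera_from_world"])
    P=np.stack([(u-K[0,2])/K[0,0]*d,-(v-K[1,2])/K[1,1]*d,-d],-1)
    return P@T[:3,:3].T+T[:3,3]
E
python3 - <<'E'
from h import *
out=[]
for n,(x,y) in (("scene",(228,210)),("scene",(330,260)),("top",(203,190)),("top",(320,195))):
    p=np.load(f"pics/{n}0.npz")["p"]
    out.append(cv2.resize(p[y-48:y+48,x-60:x+60,::-1],None,fx=3.2,fy=3,interpolation=cv2.INTER_CUBIC))
cv2.imwrite("pics/z0.png",np.vstack([np.hstack(out[:2]),np.hstack(out[2:])]))
for n,b in (("scene",(200,150,260,225)),("scene",(325,245,355,285)),("top",(185,145,220,185)),("top",(313,188,332,208))):
    d=np.load(f"pics/{n}0.npz")["d"];P=cloud(n,d);x0,y0,x1,y1=b;Q=P[y0:y1,x0:x1].reshape(-1,3)
    for lo,hi in ((.01,.03),(.03,.04),(.04,.06),(.06,.079),(.083,.096),(.1,.12)):
        s=Q[(Q[:,2]>lo)&(Q[:,2]<hi)]
        if len(s)>2: print(n,b,lo,len(s),s.min(0).round(4),s.max(0).round(4),s.mean(0).round(4))
E
```

```text
scene (200, 150, 260, 225) 0.01 861 [ 0.4701 -0.0459  0.01  ] [0.8378 0.2401 0.03  ] [0.6643 0.0464 0.0178]
scene (200, 150, 260, 225) 0.03 170 [ 0.5625 -0.0332  0.03  ] [0.829  0.166  0.0399] [0.5986 0.003  0.0345]
scene (200, 150, 260, 225) 0.04 121 [ 0.5723 -0.0217  0.0402] [0.7511 0.1633 0.0597] [ 0.5851 -0.0078  0.0494]
scene (200, 150, 260, 225) 0.06 114 [ 0.5735 -0.0213  0.0601] [0.5983 0.0032 0.0786] [ 0.5813 -0.0127  0.0695]
scene (200, 150, 260, 225) 0.083 50 [ 0.5763 -0.0173  0.0836] [5.909e-01 2.000e-04 9.580e-02] [ 0.5837 -0.0096  0.0902]
scene (200, 150, 260, 225) 0.1 40 [ 0.5815 -0.0128  0.1001] [ 0.5936 -0.0018  0.1159] [ 0.5869 -0.0077  0.1063]
scene (325, 245, 355, 285) 0.01 179 [ 0.4837 -0.3342  0.0102] [ 0.5077 -0.3042  0.0298] [ 0.4911 -0.3226  0.0205]
scene (325, 245, 355, 285) 0.03 87 [ 0.4829 -0.3334  0.0307] [ 0.5056 -0.3038  0.0399] [ 0.4908 -0.323   0.0352]
scene (325, 245, 355, 285) 0.04 208 [ 0.4851 -0.3328  0.0403] [ 0.5147 -0.3032  0.0492] [ 0.4977 -0.3193  0.0462]
top (185, 145, 220, 185) 0.01 439 [ 0.5499 -0.0472  0.01  ] [0.6272 0.0313 0.0299] [ 0.58
[... 208 characters left out ...]
597] [ 0.5818 -0.0157  0.0496]
top (185, 145, 220, 185) 0.06 56 [ 0.5746 -0.0226  0.0602] [0.6027 0.0054 0.079 ] [ 0.5847 -0.0116  0.0739]
top (185, 145, 220, 185) 0.083 23 [ 0.5795 -0.0182  0.0849] [5.948e-01 4.000e-04 9.580e-02] [ 0.5859 -0.011   0.0901]
top (185, 145, 220, 185) 0.1 22 [ 0.5843 -0.0135  0.1003] [ 0.594  -0.0013  0.1141] [ 0.5881 -0.0086  0.1056]
top (313, 188, 332, 208) 0.01 18 [ 0.4867 -0.3267  0.0107] [ 0.5078 -0.3045  0.0299] [ 0.4938 -0.3115  0.0207]
top (313, 188, 332, 208) 0.03 10 [ 0.4877 -0.3154  0.0318] [ 0.5084 -0.3055  0.0383] [ 0.4969 -0.3084  0.035 ]
top (313, 188, 332, 208) 0.04 114 [ 0.487  -0.3344  0.0409] [ 0.5171 -0.3066  0.0484] [ 0.5014 -0.3199  0.0444]
```

View pics/z0.png

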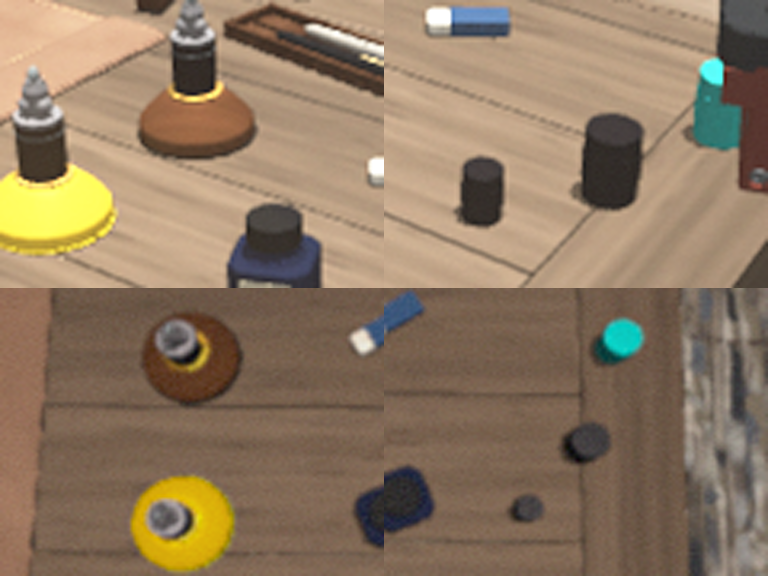

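Marker axis is about (0.588, -0.009) and the cap about (0.500, -0.319). Next I move above the cap for a wrist view.

Emit:
step_arm --increments "0.035 -0.0124 0.006 0 0.0878;0.035 -0.0124 0.006 0 0.0878;0.035 -0.0124 0.006 0 0.0878;0.035 -0.0124 0.006 0 0.0878;0.035 -0.0124 0.006 0 0.0878;0.035 -0.0124 0.006 0 0.06;0.035 -0.0124 0.008 0 0.06;0.035 -0.0124 0.008 0 0.06;0.035 -0.0124 0.008 0 0.06;0.035 -0.0124 0.008 0 0.06"

```text
t: 0.93
tool_pos: [0.4972, -0.3192, 0.1788]
tcp_rot: [0.984, 0.18, -0.0, -0.0]
ft_force: [-0.1, -0.4, -0.5]
width: 0.0607
```

Emit:
step_arm --increments "0 0 0 0 0.06;0 0 0 0 0.06;0 0 0 0 0.06"

```text
t: 1.18
tool_pos: [0.4959, -0.3209, 0.1793]
tcp_rot: [0.984, 0.181, -0.0, -0.0]
ft_force: [0.2, -1.3, 0.7]
width: 0.0599
```

```bash
cat >> h.py <<'E'
from scipy.spatial.transform import Rotation as Ro
def wpose():
    o=env.get_obs();T=np.eye(4);T[:3,:3]=Ro.from_quat(o["tcp_rot"]).as_matrix();T[:3,3]=o["tool_pos"];return T
def wcloud(T,d):
    v,u=np.mgrid[:384,:512];c=camera_info("wrist");K=c["K"];A=T@c["T_tool_cam"]
    P=np.stack([(u-K[0,2])/K[0,0]*d,-(v-K[1,2])/K[1,1]*d,-d],-1)
    return P@A[:3,:3].T+A[:3,3]
def circ(s):
    A=np.c_[2*s[:,:2],np.ones(len(s))];r=np.linalg.lstsq(A,(s[:,:2]**2).sum(1),rcond=None)[0]
    return r[:2],np.sqrt(r[2]+r[0]**2+r[1]**2)
def wshot(name):
    T=wpose();p,d=snapshot("wrist");cv2.imwrite(f"pics/{name}.png",p[:,:,::-1]);np.savez(f"pics/{name}.npz",p=p,d=d,T=T);return T,p,d
E
python3 - <<'E'
from h import *
T,p,d=wshot("w1");P=wcloud(T,d);print(T.round(4))
m=(np.linalg.norm(P[:,:,:2]-[.5,-.319],axis=2)<.03)&(P[:,:,2]>.035)&(P[:,:,2]<.06)&(p.max(2)<90)
v,u=np.nonzero(m);print(len(u),u.min(),u.max(),v.min(),v.max())
s=P[m];print(s.min(0),s.max(0),s.mean(0))
(c,r)=cv2.minEnclosingCircle(s[s[:,2]>.043][:,:2].astype(np.float32));print(c,r)
E
```

```text
[[ 9.347e-01  3.554e-01 -1.000e-03  4.959e-01]
 [ 3.554e-01 -9.347e-01  1.000e-04 -3.209e-01]
 [-9.000e-04 -4.000e-04 -1.000e+00  1.793e-01]
 [ 0.000e+00  0.000e+00  0.000e+00  1.000e+00]]
946 243 276 163 197
[ 0.48712329 -0.33364704  0.0350211 ] [ 0.5170351  -0.30391842  0.04831998] [ 0.50294654 -0.31841747  0.04545848]
(0.5019584894180298, -0.3189677596092224) 0.015187043696641922
```

View pics/w1.png

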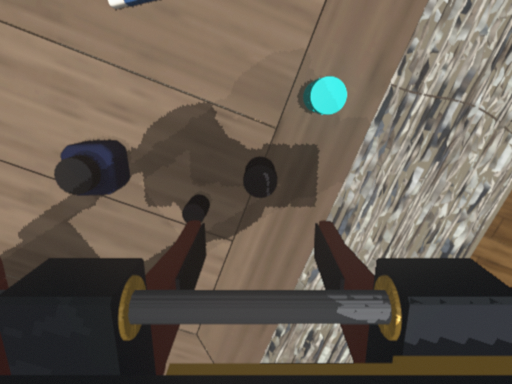

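The cap is at (260,178) in the wrist view, world (0.502, -0.319). The small one is at (196,208), so I turn the jaws away from it.

Emit:
step_arm --increments "0.0064 0.0004 0.01 0 0.06;0 0 0.01 0.1 0.06;0 0 0.02 0.1 0.06;0 0 0.02 0.1 0.06;0 0 0.02 0.1 0.06;0 0 0.015 0 0.06;0 0 0 0 0.06;0 0 0 0 0.06"

```text
t: 1.9
tool_pos: [0.5013, -0.3193, 0.0836]
tcp_rot: [1.0, -0.019, -0.001, -0.001]
ft_force: [-0.4, -0.2, -0.5]
width: 0.0604
```

```bash
python3 - <<'E'
from h import *
T,p,d=wshot("w2");P=wcloud(T,d);print(T.round(4),env.get_obs()["ft_force"])
m=(np.linalg.norm(P[:,:,:2]-[.502,-.319],axis=2)<.025)&(P[:,:,2]>.035)&(P[:,:,2]<.06)&(p.max(2)<90)
s=P[m]
c,r=cv2.minEnclosingCircle(s[s[:,2]>.043][:,:2].astype(np.float32));print(c,r)
print(T[:3,:3].T@(np.array([*c,0])-T[:3,3]))
E
```

```text
[[ 0.9993 -0.0381 -0.0017  0.5013]
 [-0.0381 -0.9993  0.0012 -0.3193]
 [-0.0018 -0.0011 -1.      0.0836]
 [ 0.      0.      0.      1.    ]] [0.79116174 0.04020403 0.32008121]
(0.5021728277206421, -0.3187795877456665) 0.015254742465913296
[ 0.00099909 -0.00048067  0.08358549]
```

View pics/w2.png

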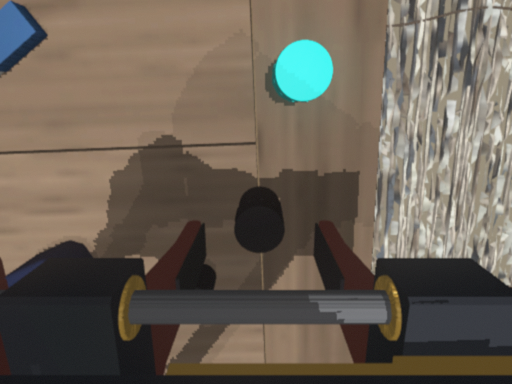

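The cap is centred at (260,225) between the jaws, and the small one is clear. Descending and closing.

Emit:
step_arm --increments "0.001 0 0.015 0 0.06;0 0 0.02 0 0.06;0 0 0.015 0 0.06;0 0 0 0 0.06;0 0 0 0 0.025;0 0 0 0 0.02;0 0 0 0 0.02;0 0 0 0 0.02;0 0 0 0 0.02"

```text
t: 2.7
tool_pos: [0.5038, -0.3193, 0.0359]
tcp_rot: [1.0, -0.019, 0.001, 0.001]
ft_force: [0.6, -0.8, 6.5]
width: 0.0303
```

Emit:
step_arm --increments "0 0 -0.02 0 0.02;0 0 -0.03 0 0.02;0 0 -0.03 0 0.02;0 0 -0.03 0 0.02;0 0 -0.03 0 0.02;0 0 -0.03 0 0.02;0 0 0 0 0.02;0 0 0 0 0.02"

```text
t: 3.37
tool_pos: [0.5041, -0.3195, 0.2079]
tcp_rot: [1.0, -0.019, 0.002, 0.002]
ft_force: [-0.3, -0.1, -1.7]
width: 0.0301
```

```bash
python3 - <<'E'
from h import *
T,p,d=wshot("w3");print(T.round(4),env.get_obs()["ft_force"],env.get_obs()["width"])
q,d=snapshot("scene");cv2.imwrite("pics/s3.png",q[:,:,::-1]);np.savez("pics/s3.npz",p=q,d=d)
E
```

```text
[[ 0.9993 -0.0371  0.0046  0.5041]
 [-0.0371 -0.9993 -0.0033 -0.3195]
 [ 0.0047  0.0031 -1.      0.2079]
 [ 0.      0.      0.      1.    ]] [ 0.50161137 -0.33686272 -0.75387449] 0.03013124207665967
```

View pics/w3.png

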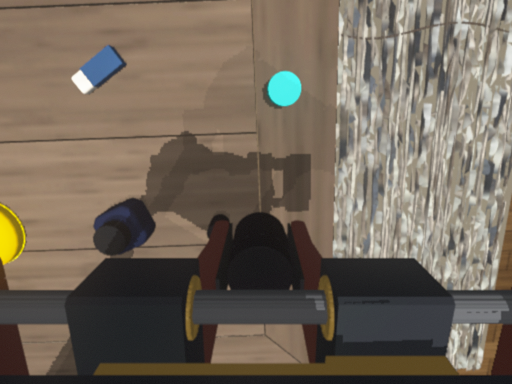

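View pics/s3.png

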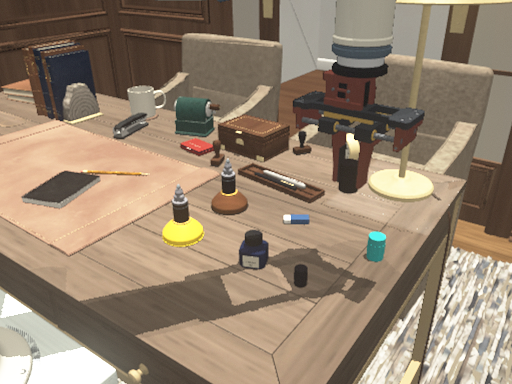

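The cap is held upright at (258,250), and the neighbours are undisturbed. Next I move beside the marker to look at it.

Emit:
step_arm --increments "0 -0.031 0 0 0.02;0 -0.031 0 0 0.02;0 -0.031 0 0 0.02;0 -0.031 0 0 0.02;0 -0.031 0 0 0.02;0 -0.031 0 0 0.02;0 -0.031 0 0 0.02;0 -0.031 0 0 0.02;0 -0.031 0 0 0.02;0.002 -0.031 0 0 0.02"

```text
t: 4.3
tool_pos: [0.5157, -0.0077, 0.2025]
tcp_rot: [1.0, -0.019, -0.002, -0.0]
ft_force: [0.7, -0.4, -0.3]
width: 0.03
```

Emit:
step_arm --increments "0 0 0 0 0.02;0 0 0 0 0.02;0 0 0 0 0.02;0 0 0 0 0.02"

```text
t: 4.63
tool_pos: [0.5165, -0.0102, 0.2036]
tcp_rot: [1.0, -0.019, -0.001, 0.0]
ft_force: [0.0, 0.1, 0.3]
width: 0.0305
```

```bash
python3 - <<'E'
from h import *
T,p,d=wshot("w4");P=wcloud(T,d);print(T.round(4),env.get_obs()["ft_force"])
near=np.linalg.norm(P[:,:,:2]-[.588,-.010],axis=2)
for lo,hi,R in ((.005,.012,.06),(.012,.02,.05),(.02,.03,.05),(.06,.075,.025),(.076,.082,.025),(.083,.096,.02),(.1,.108,.015),(.108,.118,.01)):
    s=P[(near<R)&(P[:,:,2]>lo)&(P[:,:,2]<hi)]
    if len(s)>5:
        print(lo,len(s),circ(s),((s.min(0)+s.max(0))/2).round(4),cv2.minEnclosingCircle(s[:,:2].astype(np.float32)))
# cap in tool
Q=(P-T[:3,3])@T[:3,:3]
m=(np.abs(Q[:,:,1])<.0145)&(Q[:,:,0]>-.02)&(Q[:,:,0]<.025)&(Q[:,:,2]>-.02)&(Q[:,:,2]<.04)&(d>0)
s=Q[m];v,u=np.nonzero(m);print(len(s),s.min(0),s.max(0),u.min(),u.max(),v.min(),v.max())
print(np.histogram(s[:,2],bins=12))
for lo,hi in((-.016,-.007),(-.005,.01),(.01,.035)):
    e=s[(s[:,2]>lo)&(s[:,2]<hi)]
    if len(e)>5: print(lo,len(e),circ(e),e.min(0),e.max(0))
E
```

```text
[[ 9.993e-01 -3.830e-02 -1.700e-03  5.165e-01]
 [-3.830e-02 -9.993e-01 -3.000e-04 -1.020e-02]
 [-1.700e-03  4.000e-04 -1.000e+00  2.036e-01]
 [ 0.000e+00  0.000e+00  0.000e+00  1.000e+00]] [-0.76033559 -0.2859483   0.33562697]
0.005 60 (array([ 0.58975571, -0.0058911 ]), np.float64(0.03936538529616642)) [ 0.5896 -0.006   0.0108] ((0.5898871421813965, -0.005923132877796888), 0.03986191004514694)
0.012 1192 (array([ 0.58976838, -0.0059342 ]), np.float64(0.03641212279312978)) [ 0.59  -0.006  0.016] ((0.58983314037323, -0.005722603294998407), 0.03960752114653587)
0.02 1821 (array([ 0.58985269, -0.00590523]), np.float64(0.028934213691766818)) [ 0.5903 -0.0056  0.025 ] ((0.5899008512496948, -0.006204675417393446), 0.0345325842499733)
0.06 11 (array([ 0.58986045, -0.00583304]), np.float64(0.015150029476669971)) [ 0.5898 -0.0122  0.0696] ((0.589781641960144, -0.00637349346652627), 0.0152529776096344)
0.076 576 (array([ 0.58993237, -0.00589015]), np.float64(0.012585983128544158)) [ 0.5899 -0.0059  0.0798] ((0.5899503827095032, -0.005843839142471552), 0.0149762574583292)
0.083 172 (array([ 0.5
[... 658 characters left out ...]
  110,
         87]), array([-0.01164551, -0.00765349, -0.00366147,  0.00033055,  0.00432256,
        0.00831458,  0.0123066 ,  0.01629862,  0.02029064,  0.02428266,
        0.02827468,  0.0322667 ,  0.03625872]))
-0.016 2568 (array([ 1.34473042e-03, -3.62596483e-05]), np.float64(0.009756340877935742)) [-0.00870132 -0.01446696 -0.01164551] [ 0.01371436  0.01448808 -0.00701621]
-0.005 738 (array([-1.72540108e-03, -4.47130984e-05]), np.float64(0.01498783921285574)) [ 0.00249678 -0.01436084 -0.00499785] [0.01400517 0.01428499 0.00997299]
0.01 795 (array([-1.77222266e-03, -8.02327705e-05]), np.float64(0.015031166533924601)) [ 0.00234784 -0.01447286  0.01009384] [0.01431225 0.01440163 0.03497126]
```

View pics/w4.png

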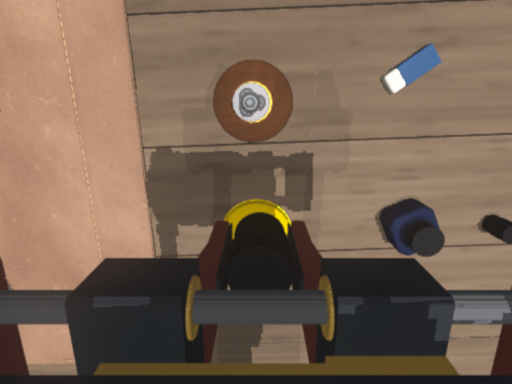

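The wrist view shows the marker centred at (251,101), world (0.590, -0.0059). The cap axis is at tool x = -1.8 mm, from the same camera. Moving above it.

Emit:
step_arm --increments "0.02 -0.002 0 0 0.02;0.025 -0.002 0 0 0.02;0.02 -0.002 0 0 0.02;0.0101 -0.0011 0 0 0.02;0 0 0.01 0 0.02;0 0 0.02 0 0.02;0 0 0 0 0.02;0 0 0 0 0.02;0 0 0 0 0.02;0 0 0 0 0.02"

```text
t: 5.52
tool_pos: [0.5922, -0.0053, 0.176]
tcp_rot: [1.0, -0.019, 0.001, 0.0]
ft_force: [-0.5, -0.3, 0.9]
width: 0.0301
```

```bash
python3 - <<'E'
from h import *
T,p,d=wshot("w5");P=wcloud(T,d);o=env.get_obs();print(T.round(4),o["ft_force"])
print("err world",np.array([.590,-.0059])-(T@[-.0018,0,.036,1])[:2])
near=np.linalg.norm(P[:,:,:2]-[.59,-.006],axis=2)
for lo,hi,R in ((.005,.012,.06),(.012,.02,.05),(.02,.03,.05),(.06,.075,.025)):
    s=P[(near<R)&(P[:,:,2]>lo)&(P[:,:,2]<hi)]
    if len(s)>5: print(lo,len(s),circ(s))
E
```

```text
[[ 9.993e-01 -3.760e-02  1.800e-03  5.922e-01]
 [-3.760e-02 -9.993e-01 -2.000e-04 -5.300e-03]
 [ 1.800e-03  1.000e-04 -1.000e+00  1.760e-01]
 [ 0.000e+00  0.000e+00  0.000e+00  1.000e+00]] [ 0.49944697  0.10883631 -0.2833911 ]
err world [-0.00041858 -0.00069781]
0.005 108 (array([ 0.58997314, -0.00595442]), np.float64(0.0394595240615308))
0.012 1051 (array([ 0.58998658, -0.00595024]), np.float64(0.036520861058346045))
0.02 1541 (array([ 0.58987072, -0.00595518]), np.float64(0.02925260457870256))
0.06 157 (array([ 0.58992512, -0.00593734]), np.float64(0.014870725581954077))
```

View pics/w5.png

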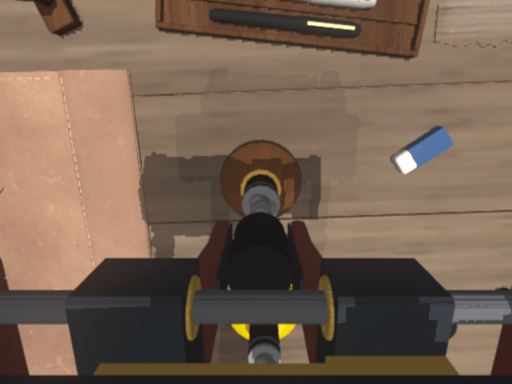

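The cap (262,240) is lined up over the marker (260,200), and the remaining error is under 1 mm. Descending over the nib.

Emit:
step_arm --increments "-0.0004 0.0006 0.005 0 0.02;0 0 0.008 0 0.02;0 0 0.008 0 0.02;0 0 0.008 0 0.02;0 0 0.007 0 0.02;0 0 0.006 0 0.02;0 0 0 0 0.02;0 0 0 0 0.02;0 0 0 0 0.02"

```text
t: 6.32
tool_pos: [0.5918, -0.0055, 0.133]
tcp_rot: [1.0, -0.019, 0.0, -0.0]
ft_force: [-0.8, -0.3, -0.3]
width: 0.0302
```

No contact force, so the nib is inside the cap. Pushing on in small steps.

Emit:
step_arm --increments "0 0.0002 0.002 0 0.02;0 0 0.002 0 0.02;0 0 0.001 0 0.02;0 0 0.001 0 0.02;0 0 0.001 0 0.02;0 0 0 0 0.02"

```text
t: 6.82
tool_pos: [0.5921, -0.0059, 0.127]
tcp_rot: [1.0, -0.019, 0.001, 0.0]
ft_force: [-1.0, -0.6, 5.1]
width: 0.0301
```

Emit:
step_arm --increments "0 0 0.001 0 0.02;0 0 0.001 0 0.02;0 0 0 0 0.02"

```text
t: 7.07
tool_pos: [0.5924, -0.0061, 0.1267]
tcp_rot: [1.0, -0.019, 0.002, 0.0]
ft_force: [-1.8, -0.1, 10.8]
width: 0.0301
```

Emit:
step_arm --increments "0 0 0.001 0 0.02;0 0 0.001 0 0.02;0 0 0 0 0.02"

```text
t: 7.32
tool_pos: [0.5928, -0.006, 0.1256]
tcp_rot: [1.0, -0.019, 0.003, 0.0]
ft_force: [-3.3, -0.2, 12.4]
width: 0.03
```

Emit:
step_arm --increments "-0.0004 0 0.001 0 0.02;0 0 0.001 0 0.02;0 0 0 0 0.02"

```text
t: 7.57
tool_pos: [0.5922, -0.006, 0.123]
tcp_rot: [1.0, -0.019, 0.002, 0.0]
ft_force: [-2.4, -0.5, 3.8]
width: 0.0304
```

Emit:
step_arm --increments "0 0 0.001 0 0.02;0 0 0 0 0.02;0 0 0 0 0.02"

```text
t: 7.82
tool_pos: [0.5914, -0.0058, 0.1176]
tcp_rot: [1.0, -0.019, -0.0, 0.0]
ft_force: [3.3, -1.2, -4.3]
width: 0.0302
```

Emit:
step_arm --increments "0 0 0.001 0 0.02;0 0 0 0 0.02;0 0 0 0 0.02"

```text
t: 8.07
tool_pos: [0.591, -0.0056, 0.1167]
tcp_rot: [1.0, -0.019, -0.001, -0.0]
ft_force: [3.0, 0.3, -3.9]
width: 0.0295
```

The force rose to 12 N and then dropped while the tool fell 5 mm: the click. Now I press down to the collar.

Emit:
step_arm --increments "0.0002 0 0.001 0 0.02;0 0 0.001 0 0.02;0 0 0 0 0.02;0 0 0 0 0.02"

```text
t: 8.4
tool_pos: [0.5914, -0.0056, 0.116]
tcp_rot: [1.0, -0.019, 0.0, -0.0]
ft_force: [-0.5, 0.6, 0.6]
width: 0.0301
```

Emit:
step_arm --increments "0 0 0.001 0 0.02;0 0 0.001 0 0.02;0 0 0 0 0.02;0 0 0 0 0.02"

```text
t: 8.73
tool_pos: [0.5915, -0.0056, 0.1159]
tcp_rot: [1.0, -0.019, 0.001, -0.0]
ft_force: [-4.3, 0.7, 8.8]
width: 0.0299
```

Emit:
step_arm --increments "-0.0005 0 0.0006 0 0.02;0 0 0 0 0.02;0 0 0 0 0.02;0 0 0 0 0.02;0 0 0 0 0.02;0 0 0 0 0.02;0 0 0 0 0.02;0 0 0 0 0.02"

```text
t: 9.4
tool_pos: [0.5915, -0.0056, 0.1159]
tcp_rot: [1.0, -0.019, 0.001, 0.0]
ft_force: [-3.7, 0.6, 9.9]
width: 0.0299
```

```bash
python3 - <<'E'
from h import *
T,p,d=wshot("w6");o=env.get_obs();print(o["ft_force"],T[:3,3])
q,d2=snapshot("scene");cv2.imwrite("pics/s6.png",cv2.resize(q[90:282,140:396,::-1],None,fx=3,fy=3))
P=wcloud(T,d);Q=(P-T[:3,3])@T[:3,:3]
m=(np.abs(Q[:,:,1])<.0145)&(Q[:,:,0]>-.02)&(Q[:,:,0]<.025)&(Q[:,:,2]>-.02)&(Q[:,:,2]<.0)&(d>0)
s=P[m];print("cap top z",np.percentile(s[:,2],[50,75,90]),"min tool z",np.median(Q[m][:,2]))
e=Q[(np.abs(Q[:,:,1])<.0145)&(Q[:,:,0]>-.02)&(Q[:,:,0]<.025)&(Q[:,:,2]>-.005)&(Q[:,:,2]<.03)&(d>0)];c,r=circ(e);print(c,r,(T@[c[0],c[1],.03,1])[:3])
for i in range(5):
    snapshot("top");print(env.get_obs()["ft_force"].round(1))
E
```

```text
[-3.70666607  0.17649943  9.60070023] [ 0.5914678  -0.00563841  0.11588074]
cap top z [0.12573865 0.12615752 0.12653608] min tool z -0.009853746483161348
[-1.83481380e-03 -7.50815409e-05] 0.015046544714505677 [ 0.58972234 -0.00549771  0.08587564]
[-3.8 -0.1  9.9]
[-2.9  0.4  9.5]
[-4.6  0.4 10.1]
[-4.8  1.  10.4]
[-3.5  0.9  9.7]
```

View pics/s6.png

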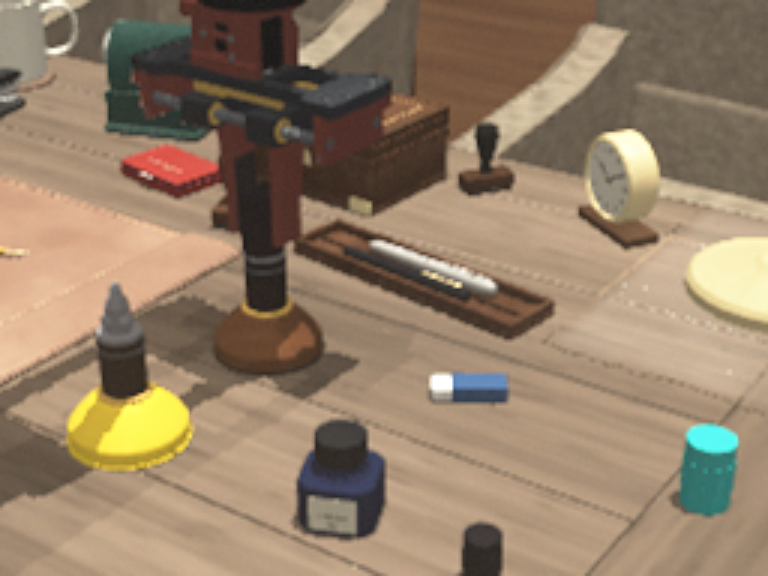

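In the picture the cap sits on the grey collar at (265,262). Its top is at z = 0.126 m (80 + 46 mm), and the push is steady at about 10 N. Handing in.

```bash
python3 -c "
from station import env
print(env.finish_job());o=env.get_obs();print(o['t'],o['ft_force'],o['tool_pos'])"
```

```text
the job is handed in; nothing more can be done
None
the job is handed in; nothing more can be done
```

The cap is clicked on and fully home on the marker in the brown stand. I handed the job in at about 9.8 s, still gripping the cap and pressing down; no verdict was reported.

- **Click:** I lifted the larger black cap, lined it up over the nib from the wrist camera, and pushed straight down. The push rose to about 12 N and then dropped as the tool fell about 5 mm.
- **Seating:** The last wrist measurement put the cap's top at 126 mm, which matches the 80 mm collar plus the 46 mm cap. The cap's axis was within about 0.5 mm of the marker's, and the tool was tilted by less than 0.01 rad.
- **Push:** The vertical force held steady at 9.5–10.4 N. A side force of about 4 N in x remained after a small correction.
- **Bystanders:** In the last scene picture the ink bottle and eraser looked to be where they started; I did not measure them.
- **Disagreement:** The fixed cameras put the marker about 3–4 mm away from where the wrist camera did. I used the wrist camera, which had measured both the cap and the marker, and the fit confirmed it.

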